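Reject the housing with the rattling slug

TASK

One of the two sealed blue housings on the bench has a slug inside that has come unstuck; the other is sound. Lift one clear of the bench and tilt it end-down by 30 degrees or so to find out whether its slug slides (feel the weight shift, or see whether orange fills its window), then lay the faulty housing flat in the red reject tray, window side up, and leave the sound one lying flat on the bench outside the tray, window side up too.

Things in the scene. Friction and masses are not known exactly. Their poses are not given: they have to be found in the camera images.
- housing_a: sealed blue metal housing, black end plates, 130 (x) x 50 (y) x 40 (z) mm, about 0.5 kg in all; origin: centre of its underside, x along its length, z up. Twin of housing_b; either may be the faulty one. Inside, at mid-length at the start, under the metal cover: an orange metal slug, 32 mm round, 26 high, 0.3 kg. A clear window (26 x 36) in the top at the -x end is filled with orange only once the slug has slid there.
- housing_b: twin of housing_a, same size and axes. In one of the two the slug is bonded fast, in the other loose: it slides from a tilt of 10 degrees on, up to 43 mm either way along x, shifting the weight by 0.12 N m about the middle, and stays there when levelled. Tilt the -x (window) end down to see it. Grasp across the 50 mm width, mid-length.
- reject_tray_in (a point): centre of the inner floor of the fixed red open reject tray, 4 mm above the bench; x along its 200 mm length, y along its 150 mm width (inside 192 x 142 mm), walls 26 mm high over the bench, 4 mm thick.

How it is judged:
By the outcome, as a careful person would: the job done as asked, in the order asked, and still so for the second after the job is handed in, with the robot touching nothing.
It also fails if it takes over 54 s, if anything falls off the work surface, if the arm or the gripper's body presses on something with over 40 N, if the wrist force passes 120 N, or if a joint passes its speed limit or range.

ROBOT

A 6-joint arm with a two-finger parallel gripper is mounted at the origin on a cart in front of the work surface, level with it; the furniture and walls round the work are solid. World frame = base frame: x ahead of the robot, y to its left, z up, the work surface at z = 0. Lengths are in m, angles in rad, forces in N, time in s.
With the tool pointing down it reaches from about 0.35 to 0.725 m from the base axis. Payload 6 kg.
Tool frame: the origin (TCP) lies between the finger pads; the fingertips stand 25 mm ahead of it and the grasp point (between the pads) lies 6 mm ahead of it; z points along the fingers, y is the line along which they close (so a half turn about z gives the same grasp; the last joint's range is limited). The gripper opens to 85 mm and grips with 20 to 120 N. Pads are 22 mm wide; open, the fingers measure 114 mm over their backs; the gripper's body (76 mm by 85 mm) begins 54 mm behind the grasp point. The pads swing forward as they close: fully open they stand 13 mm farther back than shut.
Start: joints at [1.487, 0.04, 0.085, 0, -1.615, -0.334], TCP at [0.243, 0.548, 0.225] pointing down, gripper open.
Joint ranges: [-2.56, 2.56], [-1.29, 2.01], [-1.08, 1.49], [-3.29, 1.98], [-2.81, -0.18], [-2.99, 2.99]. Speed limits (rad/s): [2.57, 2.57, 3.01, 3.14, 3.14, 3.14].

INTERFACE

Orientations are given as a unit quaternion [w, x, y, z].
In Python, from plant import arm, cams gives the robot as it stands.
- The arm moves only by the tool play_rows, never from a script. Its argument "deltas" is a list of rows, each a list of 3 entries, a list of its own where there are three numbers: the shift along the tool's x, y, z in units of 0.03 m (1.0 is 0.03 m), then the turn, a rotation vector about the tool's x, y, z in units of 180 degrees (1.0 is 180 degrees), then the finger opening in mm, from 0 to 85.4. A call has 1 to 8 rows; each row shifts and turns the commanded pose from where the row before left it, along the tool's axes as they then stand; what a row does not reach is not made up. A row lasts 1/10 s, in which the tool goes at most 50 mm and 8.59 degrees, less where a joint would pass 70% of its speed; a pose out of reach is approached as far as the arm can. A call with a number of a shift or a turn outside -1 to 1 is refused whole. A call with a gripper value outside its range is refused whole. The fingers move at their own pace and stop on an object; "grip_force" is the grip in N (left out, the last holds). Time passes only in rows, so rows that do not move let the fingers close. It gives the time, the measured TCP pose, the force, the opening and the grip force at its end, in the units of the state.
- arm.state(): the state, without advancing time (a new reading comes with each control period).
- cams.snapshot(name): name is "scene" or "top" or "wrist"; returns a dict with "frame" (384x512x3 uint8, red, green, blue), "fx", "fy", "cx", "cy" (pixels), "eye" and "orientation" of the camera in the world. Camera axes: x right, y up, looking along -z (the intrinsics and any distortion apply to the point x, -y, -z); pixel columns grow to the right and rows downward; lengths in m; the calibration is good to about 2 mm. A picture is of the moment at which its call begins. There is no depth.
- arm.hand_in(): hands the job in; it is judged then, once.
Trained networks look in the newest picture that a camera, given by its name, has taken for a name from the list of things; names that differ only in an ending like _2 or _b are one class to them, and where a whole thing is asked for, a point or a joint stands for the part that bears it (a point fixed in the world has none). Each returns a list of dicts, best first, with "conf" (0 to 1); they miss things now and then, are a little off and sometimes report something else, mostly with a low value. They report only what shows in the picture. A call takes as long as a camera call.
- cams.look_for(thing, camera): "centre" ([column, row] in pixels, amid what is visible of it).
The state is a dict: "t": time; "joints": joint angles; "joint_vel": joint speeds; "effort": joint torques, N m; "tcp_pos": TCP position; "eef_rot": TCP orientation; "contact_force": force on the tool from outside, world axes, zero at the start; "wrist_torque": the same for the moment, N m; "grip_width": finger opening in m; "finger_force": force on a finger pad.
Only numpy, scipy, OpenCV 4.12 (cv2) and the standard library are available. Lean on these libraries where they do the work, as an engineer would, in place of code of your own. Each camera call takes 0.05 s, during which the arm holds its last target. There are 200 camera calls.

## Working session

There is one attempt and no reset: what is moved stays moved. The work goes in short steps, Python scripts to look and compute and a tool call to move; the robot and the scene stay as the last step left them, time stands still between calls to the robot, and variables do not carry over. Pictures are saved under pics/ and viewed, at most 10 in all, crops included, and the job is handed in when it is done.

Besides the shell and the picture viewer there is one more tool, called after ">>>" by a JSON object that holds its "name" and its "arguments", one argument or row to a line. play_rows: Moves the arm, as the interface text tells. Its arguments: {"type":"object","properties":{"deltas":{"type":"array"},"grip_force":{"type":"number"}},"required":["deltas"]}

```bash
mkdir -p pics; ls
cat > h.py <<'E'
import numpy as np, cv2
from scipy.spatial.transform import Rotation as R
from plant import arm, cams
def rot(q): return R.from_quat([q[1],q[2],q[3],q[0]])
def ray(s,px,z):
    d=rot(s['orientation']).apply([(px[0]-s['cx'])/s['fx'],-(px[1]-s['cy'])/s['fy'],-1])
    e=np.array(s['eye']); return e+d*(z-e[2])/d[2]
def save(s,n): cv2.imwrite('pics/'+n,cv2.cvtColor(s['frame'],cv2.COLOR_RGB2BGR))
E
python3 - <<'E'
from h import *
print(arm.state())
for c in ('top','scene'):
    s=cams.snapshot(c); save(s,c+'0.png'); print(c,{k:v for k,v in s.items() if k!='frame'})
    for t in ('housing_a','reject_tray_in'):
        try:
            for r in cams.look_for(t,c): print(t,r,ray(s,r['centre'],.04 if 'h' in t[:1] else .004).round(3))
        except Exception as e: print(t,e)
E
```

```text
pics
{'t': 0.0, 'joints': array([ 1.48669815e+00,  4.08063911e-02,  8.38446120e-02, -4.76172979e-04,
       -1.61550959e+00, -3.33683819e-01]), 'joint_vel': array([-1.86109471e-03, -4.71461469e-04,  3.21795674e-05,  1.63220908e-03,
        1.20303623e-03,  2.62690432e-05]), 'effort': array([ 4.03293716e-04, -3.68202531e+01,  3.47409976e+01,  6.93201721e+00,
       -5.30062825e-03,  1.21399253e-05]), 'tcp_pos': array([0.2432336 , 0.54812234, 0.2243981 ]), 'eef_rot': array([ 8.60614372e-04,  9.78263290e-01, -2.07364841e-01, -1.31762053e-04]), 'contact_force': array([0.03511137, 0.33124603, 0.24699085]), 'wrist_torque': array([-0.00505298, -0.00900428, -0.0248069 ]), 'finger_force': 0.0, 'grip_width': 0.08564621779497396}
top {'fx': 464.9254224495943, 'fy': 464.9254224495943, 'cx': 253.57404094197395, 'cy': 178.93069868046035, 'eye': array([ 0.41463862, -0.11187589,  1.00049206]), 'orientation': array([-0.700716  , -0.03773488,  0.054653  ,  0.71034232])}
housing_a {'centre': [134.1, 186.2], 'conf': 0.68} [0.529 0.111 0.04 ]
scene {'fx': 383.93522778945453, 'fy': 383.93522778945453, 'cx': 253.77089565607656, 'cy': 193.5647956256972, 'eye': array([ 0.07807828, -0.66803705,  0.58734998]), 'orientation': array([ 0.83982285,  0.42352462, -0.14635906, -0.3064368 ])}
housing_a {'centre': [248.9, 194.2], 'conf': 0.96} [ 0.53  -0.094  0.04 ]
housing_a {'centre': [197.2, 168.1], 'conf': 0.71} [0.499 0.083 0.04 ]
reject_tray_in {'centre': [353.3, 267.8], 'conf': 0.95} [ 0.563 -0.384  0.004]
```

View pics/top0.png

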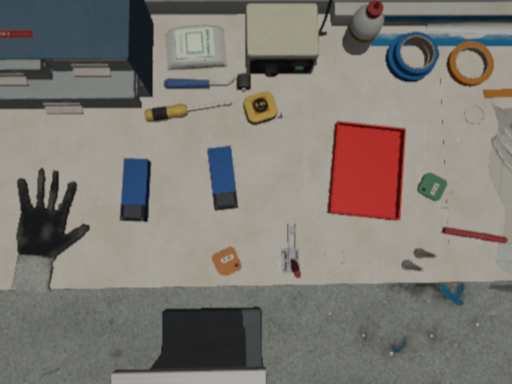

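View pics/scene0.png

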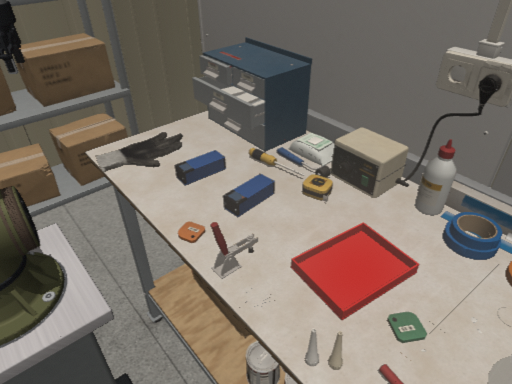

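The top view shows the housings at about (134,189) and (223,178), each with a dark window end facing the robot, and the tray at (368,170). The scene view agrees on the layout. I'll measure them by colour in both views.

```bash
cat > m.py <<'E'
from h import *
def blobs(s,lo,hi,mn=150):
    hsv=cv2.cvtColor(s['frame'],cv2.COLOR_RGB2HSV)
    m=cv2.inRange(hsv,np.array(lo),np.array(hi)); m=cv2.morphologyEx(m,cv2.MORPH_CLOSE,np.ones((3,3)))
    cs=[c for c in cv2.findContours(m,cv2.RETR_EXTERNAL,cv2.CHAIN_APPROX_NONE)[0] if cv2.contourArea(c)>mn]
    return cs
E
python3 - <<'E'
from m import *
for c in ('top','scene'):
    s=cams.snapshot(c)
    print(c,'fwd',rot(s['orientation']).apply([0,0,-1]).round(3))
    for n,lo,hi,z in (('tray',(0,180,60),(6,255,255),.026),('blue',(105,150,40),(125,255,255),.04)):
        for b in blobs(s,lo,hi):
            r=cv2.minAreaRect(b)
            if n=='tray' and cv2.contourArea(b)<2000: continue
            p=cv2.boxPoints(r); q=np.array([ray(s,x,z) for x in p])[:,:2]
            a=cv2.approxPolyDP(b,6,True)[:,0]; aq=np.array([ray(s,x,z) for x in a])[:,:2]
            print(n,np.round(r[0]),'ctr',q.mean(0).round(3),'sides',np.linalg.norm(q[1]-q[0]).round(3),np.linalg.norm(q[2]-q[1]).round(3),'poly',a.tolist(),aq.round(3).tolist())
E
```

```text
top fwd [ 0.13  -0.025 -0.991]
tray [367. 171.] ctr [ 0.559 -0.379] sides 0.198 0.153 poly [[337, 123], [329, 211], [398, 218], [404, 130]] [[0.662, -0.318], [0.473, -0.294], [0.456, -0.439], [0.645, -0.463]]
blue [135. 182.] ctr [0.537 0.109] sides 0.094 0.05 poly [[127, 160], [122, 204], [145, 205], [148, 162]] [[0.584, 0.127], [0.492, 0.136], [0.489, 0.088], [0.579, 0.084]]
blue [221. 170.] ctr [ 0.561 -0.069] sides 0.045 0.093 poly [[227, 148], [209, 152], [214, 193], [234, 190]] [[0.607, -0.081], [0.599, -0.043], [0.512, -0.053], [0.518, -0.095]]
scene fwd [ 0.505  0.622 -0.598]
tray [356. 267.] ctr [ 0.56  -0.392] sides 0.239 0.161 poly [[361, 231], [301, 266], [343, 310], [411, 268]] [[0.641, -0.339], [0.471, -0.326], [0.454, -0.445], [0.629, -0.467]]
```

>>> {"name": "play_rows", "arguments": {
  "deltas": [
    [[0.9, 0.6, 0], [0, 0, 0], 85],
    [[0.9, 0.6, 0], [0, 0, 0], 85],
    [[0.9, 0.6, 0], [0, 0, 0], 85],
    [[0.9, 0.6, 0], [0, 0, 0], 85],
    [[0.9, 0.6, 0], [0, 0, 0], 85],
    [[0.9, 0.6, 0], [0, 0, 0], 85],
    [[0.9, 0.6, 0], [0, 0, 0], 85],
    [[0.9, 0.6, 0], [0, 0, 0], 85]
  ],
  "grip_force": 90
}}

```text
t: 1.2
tcp_pos: [0.3829, 0.328, 0.2256]
eef_rot: [-0.0, 0.978, -0.207, 0.0]
contact_force: [-0.3, 0.9, -0.6]
grip_width: 0.0853
finger_force: 0.0
```

>>> {"name": "play_rows", "arguments": {
  "deltas": [
    [[0.9, 0.6, 0], [0, 0, 0], 85],
    [[0.9, 0.6, 0], [0, 0, 0], 85],
    [[0.9, 0.6, 0], [0, 0, 0], 85],
    [[0.9, 0.6, 0], [0, 0, 0], 85],
    [[0.9, 0.6, 0], [0, 0, 0], 85],
    [[0.9, 0.6, 0], [0, 0, 0], 85],
    [[0.9, 0.6, 0], [0, 0, 0], 85],
    [[0.9, 0.6, 0], [0, 0, 0], 85]
  ]
}}

```text
t: 2.0
tcp_pos: [0.522, 0.1086, 0.2256]
eef_rot: [-0.0, 0.978, -0.207, 0.0]
contact_force: [-1.0, 0.4, 0.0]
grip_width: 0.0848
finger_force: 0.0
```

>>> {"name": "play_rows", "arguments": {
  "deltas": [
    [[0, 0, 0], [0, 0, -0.035], 85],
    [[0, 0, 0], [0, 0, -0.04], 85],
    [[0, 0, 0], [0, 0, -0.035], 85],
    [[0, 0, 0], [0, 0, 0], 85],
    [[0, 0, 0], [0, 0, 0], 85]
  ]
}}

```text
t: 2.5
tcp_pos: [0.5214, 0.1099, 0.2255]
eef_rot: [-0.0, 0.999, -0.038, 0.0]
contact_force: [-0.4, -0.2, 0.1]
grip_width: 0.0845
finger_force: 0.0
```

Run:
```python
from m import *
st=arm.state(); print(st['t'],st['tcp_pos'].round(4),rot(st['eef_rot']).as_matrix().round(3).tolist())
s=cams.snapshot('wrist'); save(s,'w1.png'); print('eye',s['eye'],rot(s['orientation']).as_matrix().round(3).tolist(),s['fx'])
s2=cams.snapshot('top'); save(s2,'t1.png')
for b in blobs(s,(105,150,40),(125,255,255)):
    r=cv2.minAreaRect(b); q=np.array([ray(s,x,.04) for x in cv2.boxPoints(r)])[:,:2]
    print(r,q.round(3).tolist(),q.mean(0).round(3))
print([(r['centre'],r['conf'],ray(s,r['centre'],.04).round(3)) for r in cams.look_for('housing_a','wrist')])
```

```text
2.5 [0.5214 0.1099 0.2255] [[0.997, -0.075, 0.0], [-0.075, -0.997, 0.0], [0.0, -0.0, -1.0]]
eye [0.59857438 0.10382712 0.37315613] [[-0.076, 0.951, 0.301], [-0.997, -0.072, -0.022], [0.001, -0.302, 0.953]] 303.8421462960583
((269.5, 194.5), (27.0, 17.0), -0.0) [[0.493, 0.118], [0.513, 0.116], [0.511, 0.086], [0.491, 0.087]] [0.502 0.102]
((254.7360382080078, 171.3045654296875), (42.178253173828125, 28.213830947875977), 85.91438293457031) [[0.554, 0.131], [0.554, 0.1], [0.506, 0.1], [0.506, 0.133]] [0.53  0.116]
((260.43829345703125, 139.78549194335938), (45.442813873291016, 44.10225296020508), 88.69805145263672) [[0.589, 0.129], [0.587, 0.083], [0.538, 0.084], [0.541, 0.133]] [0.564 0.107]
((426.5191955566406, 127.01780700683594), (96.60043334960938, 50.55792999267578), 87.87889862060547) [[0.614, -0.039], [0.612, -0.09], [0.51, -0.105], [0.512, -0.049]] [ 0.562 -0.071]
[([261.8, 168.5], 0.81, array([0.533, 0.108, 0.04 ])), ([424.2, 140.2], 0.6, array([ 0.55 , -0.069,  0.04 ]))]
```

View pics/w1.png

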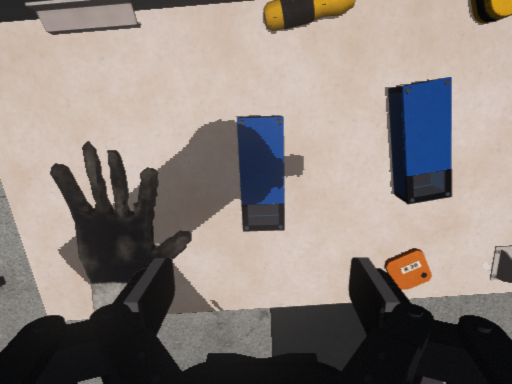

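Wrist view: housing 1's top spans (238,116) to (284,231) and housing 2's spans about (403,86), (451,79), (452,195) and (410,203). The dark windows are at the robot-side (-x) end.

Run:
```python
from m import *
s=cams.snapshot('wrist')
for P in ([(238,116),(283,116),(285,231),(243,231)],[(403,86),(451,79),(452,195),(410,203)]):
    q=np.array([ray(s,x,.04) for x in P])[:,:2]; a=(q[0]+q[1]-q[2]-q[3])/2
    print(q.round(3).tolist(),q.mean(0).round(4),'len',np.hypot(*a).round(3),'yaw',np.degrees(np.arctan2(a[1],a[0])).round(1),'w',np.linalg.norm(q[0]-q[1]).round(3),np.linalg.norm(q[2]-q[3]).round(3))
```

```text
[[0.591, 0.129], [0.587, 0.082], [0.456, 0.086], [0.46, 0.136]] [0.5234 0.1082] len 0.131 yaw -2.5 w 0.047 0.05
[[0.608, -0.043], [0.611, -0.091], [0.486, -0.106], [0.48, -0.059]] [ 0.5461 -0.0747] len 0.127 yaw 7.1 w 0.048 0.048
```

>>> {"name": "play_rows", "arguments": {
  "deltas": [
    [[0.07, 0.06, 0.8], [0, 0, 0], 85],
    [[0, 0, 0.8], [0, 0, 0], 85],
    [[0, 0, 0.9], [0, 0, 0], 85],
    [[0, 0, 0.9], [0, 0, 0], 85],
    [[0, 0, 0.9], [0, 0, 0], 85],
    [[0, 0, 0.9], [0, 0, 0], 85],
    [[0, 0, 0.8], [0, 0, 0], 85],
    [[0, 0, 0.4], [0, 0, 0], 85]
  ]
}}

```text
t: 3.5
tcp_pos: [0.5222, 0.1075, 0.031]
eef_rot: [0.001, 0.999, -0.037, -0.001]
contact_force: [0.9, -0.6, -0.8]
grip_width: 0.0849
finger_force: 0.0
```

>>> {"name": "play_rows", "arguments": {
  "deltas": [
    [[0, 0, 0.0], [0, 0, 0], 40],
    [[0, 0, 0], [0, 0, 0], 40],
    [[0, 0, 0], [0, 0, 0], 40],
    [[0, 0, 0], [0, 0, 0], 40],
    [[0, 0, 0], [0, 0, 0], 40],
    [[0, 0, 0], [0, 0, 0], 40],
    [[0, 0, 0], [0, 0, 0], 40],
    [[0, 0, 0], [0, 0, 0], 40]
  ]
}}

```text
t: 4.3
tcp_pos: [0.5234, 0.1079, 0.0335]
eef_rot: [0.0, 0.999, -0.036, 0.0]
contact_force: [0.2, -0.9, -0.5]
grip_width: 0.0398
finger_force: 0.0
```

Run:
```python
from m import *
s=cams.snapshot('wrist'); t=cams.snapshot('scene'); save(t,'x.png')
im=np.hstack([s['frame'],cv2.resize(t['frame'][90:240,130:330],(512,384))]); im=cv2.resize(im,(800,300))
cv2.imwrite('pics/w2.png',cv2.cvtColor(im,cv2.COLOR_RGB2BGR)); st=arm.state(); print(st['grip_width'],st['finger_force'],st['wrist_torque'])
```

```text
0.03970861502166969 0.0 [0.02132702 0.01164366 0.01624366]
```

View pics/w2.png

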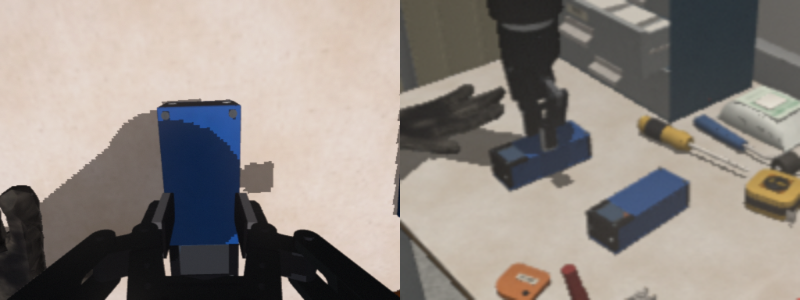

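The fingers straddle housing 1 and aren't pressing yet, although the reading says 40 mm. I'll keep closing and watch the finger force.

>>> {"name": "play_rows", "arguments": {
  "deltas": [
    [[0, 0, 0.0], [0, 0, 0], 20],
    [[0, 0, 0], [0, 0, 0], 20],
    [[0, 0, 0], [0, 0, 0], 20],
    [[0, 0, 0], [0, 0, 0], 20],
    [[0, 0, 0], [0, 0, 0], 20]
  ],
  "grip_force": 90
}}

```text
t: 4.9
tcp_pos: [0.5241, 0.108, 0.0344]
eef_rot: [-0.0, 0.999, -0.036, 0.001]
contact_force: [0.0, -1.4, 4.7]
grip_width: 0.0201
finger_force: 2.7
```

Run:
```python
from m import *
s=cams.snapshot('wrist'); t=cams.snapshot('scene'); st=arm.state()
im=np.hstack([s['frame'],cv2.resize(t['frame'][120:195,150:250],(512,384),interpolation=cv2.INTER_CUBIC)]); im=cv2.resize(im,(800,300))
cv2.imwrite('pics/w3.png',cv2.cvtColor(im,cv2.COLOR_RGB2BGR)); print(st['grip_width'],st['finger_force'],st['tcp_pos'],st['contact_force'],st['wrist_torque'])
```

```text
0.020105057902618875 2.732160016362286 [0.52407932 0.10799429 0.03440179] [-0.45381418 -0.09573735  4.9610526 ] [-0.09781598 -0.04066735  0.0144645 ]
```

View pics/w3.png

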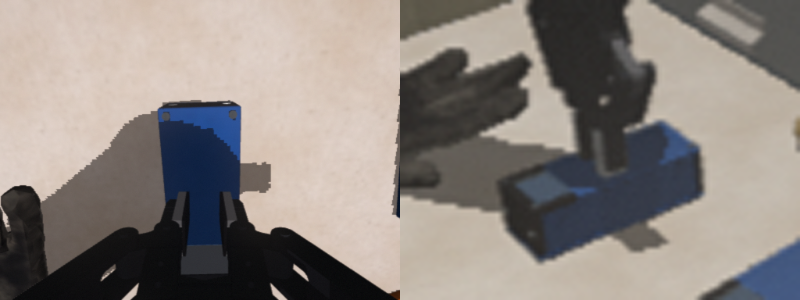

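In this picture the fingertips at about (180,193) and (228,193) rest on the housing's top face. They stand about 30 mm farther back from the TCP than I assumed. I'll open, go lower while watching the force, and close again.

>>> {"name": "play_rows", "arguments": {
  "deltas": [
    [[0, 0, -0.5], [0, 0, 0], 85],
    [[0, 0, 0], [0, 0, 0], 85],
    [[0, 0, 0], [0, 0, 0], 85],
    [[0, 0, 0], [0, 0, 0], 85],
    [[0, 0, 0], [0, 0, 0], 85],
    [[0, 0, 0], [0, 0, 0], 85],
    [[0, 0, 0.0], [0, 0, 0], 85]
  ]
}}

```text
t: 5.7
tcp_pos: [0.5232, 0.1079, 0.0482]
eef_rot: [0.0, 0.999, -0.036, -0.0]
contact_force: [-0.1, -0.5, 0.3]
grip_width: 0.0849
finger_force: 0.0
```

Run:
```python
from m import *
s=cams.snapshot('wrist'); st=arm.state(); print(st['t'],st['tcp_pos'],st['contact_force'],st['grip_width'],s['eye'])
q=lambda p:((lambda c:(s['cx']+s['fx']*c[0]/-c[2],s['cy']-s['fy']*c[1]/-c[2]))(rot(s['orientation']).inv().apply(np.array(p)-s['eye'])))
M=rot(st['eef_rot']).as_matrix()
for d in (-.01,0,.012,.025): print(d,[np.round(q(st['tcp_pos']+M@[a,w,d])) for a in(-.011,.011) for w in(-.043,.043)])
P=[(x,y) for x in(.523-.065,.523+.065) for y in (.083,.133)]
print([np.round(q([*p,.04])) for p in P])
save(s,'w4.png')
```

```text
5.75 [0.52330372 0.10786508 0.04823668] [-0.46431012  0.15292192  0.33620465] 0.0849783560795053 [0.60052221 0.1020473  0.19583057]
-0.01 [array([178., 285.]), array([343., 285.]), array([174., 246.]), array([347., 246.])]
0 [array([183., 275.]), array([339., 275.]), array([179., 238.]), array([342., 238.])]
0.012 [array([188., 264.]), array([334., 264.]), array([185., 229.]), array([337., 229.])]
0.025 [array([192., 254.]), array([329., 254.]), array([190., 221.]), array([332., 221.])]
[array([308., 341.]), array([229., 346.]), array([301., 129.]), array([202., 137.])]
```

View pics/w4.png

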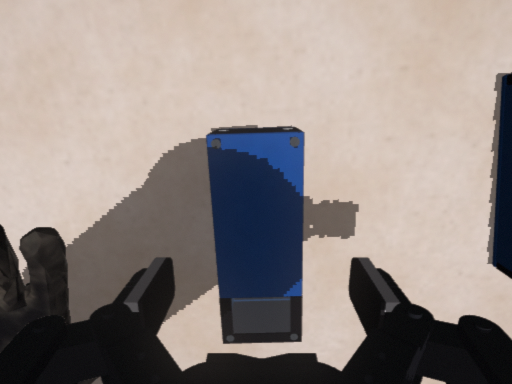

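The open pads sit at columns 172 and 350, with front edges at row 258. This confirms the fingers are about 30 mm behind the stated spot along the tool axis. They are centred across the housing, so I'll descend 50 mm and close.

>>> {"name": "play_rows", "arguments": {
  "deltas": [
    [[0, 0, 0.6], [0, 0, 0], 85],
    [[0, 0, 0.6], [0, 0, 0], 85],
    [[0, 0, 0.4], [0, 0, 0], 85],
    [[0, 0, 0], [0, 0, 0], 40],
    [[0, 0, 0], [0, 0, 0], 30],
    [[0, 0, 0], [0, 0, 0], 30],
    [[0, 0, 0.0], [0, 0, 0], 30],
    [[0, 0, 0.0], [0, 0, 0], 30]
  ],
  "grip_force": 90
}}

```text
t: 6.55
tcp_pos: [0.5243, 0.1085, 0.002]
eef_rot: [-0.001, 0.999, -0.036, 0.001]
contact_force: [-0.5, 2.4, 5.0]
grip_width: 0.0489
finger_force: 94.4
```

Gripped at 49 mm. Now I'll lift 120 mm.

>>> {"name": "play_rows", "arguments": {
  "deltas": [
    [[0, 0, -0.4], [0, 0, 0], 30],
    [[0, 0, -0.7], [0, 0, 0], 30],
    [[0, 0, -0.7], [0, 0, 0], 30],
    [[0, 0, -0.7], [0, 0, 0], 30],
    [[0, 0, -0.7], [0, 0, 0], 30],
    [[0, 0, -0.6], [0, 0, 0], 30],
    [[0, 0, -0.3], [0, 0, 0], 30],
    [[0, 0, 0], [0, 0, 0], 30]
  ]
}}

```text
t: 7.35
tcp_pos: [0.5235, 0.108, 0.1242]
eef_rot: [-0.0, 0.999, -0.036, 0.0]
contact_force: [0.4, -0.4, -5.5]
grip_width: 0.0488
finger_force: 93.5
```

Run:
```python
from m import *
for i in range(4): cams.snapshot('wrist')
st=arm.state(); print(st['t'],st['tcp_pos'],st['contact_force'],st['grip_width'],st['finger_force'],st['wrist_torque'])
```

```text
7.55 [0.52257403 0.10765515 0.12172576] [-0.46224934  0.38123125 -6.05705423] 0.04862934029248931 93.47232431173325 [0.01345879 0.02050673 0.05111476]
```

>>> {"name": "play_rows", "arguments": {
  "deltas": [
    [[0, 0, 0], [0, 0.03, 0], 30],
    [[0, 0, 0], [0, 0.035, 0], 30],
    [[0, 0, 0], [0, 0.035, 0], 30],
    [[0, 0, 0], [0, 0.035, 0], 30],
    [[0, 0, 0], [0, 0.035, 0], 30],
    [[0, 0, 0], [0, 0, 0], 30],
    [[0, 0, 0], [0, 0, 0], 30],
    [[0, 0, 0], [0, 0, 0], 30]
  ]
}}

```text
t: 8.35
tcp_pos: [0.5244, 0.1087, 0.1256]
eef_rot: [0.009, 0.964, -0.035, 0.264]
contact_force: [-0.0, -0.1, -4.4]
grip_width: 0.0488
finger_force: 96.1
```

Run:
```python
from m import *
s=cams.snapshot('wrist'); t=cams.snapshot('scene'); 
im=np.hstack([s['frame'],cv2.resize(t['frame'][60:210,130:330],(512,384),interpolation=cv2.INTER_CUBIC)]); im=cv2.resize(im,(800,300))
cv2.imwrite('pics/w5.png',cv2.cvtColor(im,cv2.COLOR_RGB2BGR))
st=arm.state(); print(st['t'],st['tcp_pos'],st['contact_force'],st['grip_width'],st['finger_force'],st['wrist_torque'])
```

```text
8.45 [0.52447518 0.10858377 0.12548813] [ 1.53925788e+00  3.16848456e-03 -4.85495702e+00] 0.048800280913671064 96.13383293151855 [0.13184293 2.02389371 0.02727759]
```

View pics/w5.png

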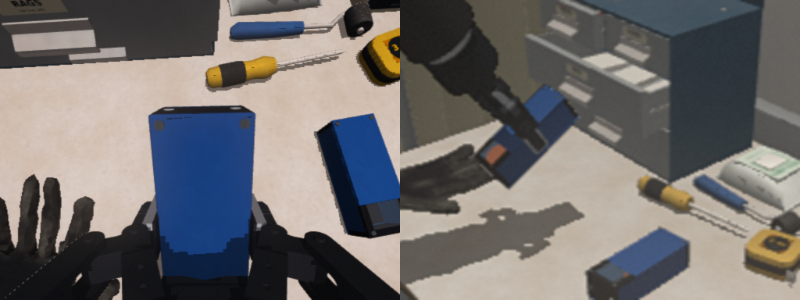

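With housing 1 tilted, its window shows orange at (495,150) in the scene crop, while housing 2's window stays dark. I'll level it and check the torque and the window again.

>>> {"name": "play_rows", "arguments": {
  "deltas": [
    [[0, 0, 0], [0, -0.03, 0], 30],
    [[0, 0, 0], [0, -0.035, 0], 30],
    [[0, 0, 0], [0, -0.035, 0], 30],
    [[0, 0, 0], [0, -0.035, 0], 30],
    [[0, 0, 0], [0, -0.035, 0], 30],
    [[0, 0, 0], [0, 0, 0], 30],
    [[0, 0, 0], [0, 0, 0], 30]
  ]
}}

```text
t: 9.15
tcp_pos: [0.5249, 0.1079, 0.1229]
eef_rot: [0.0, 0.999, -0.037, 0.0]
contact_force: [-0.6, 0.1, -4.7]
grip_width: 0.0488
finger_force: 96.0
```

Run:
```python
from m import *
for i in range(4): s=cams.snapshot('scene')
st=arm.state(); print(st['t'],st['tcp_pos'],rot(st['eef_rot']).as_matrix().round(3).tolist(),st['contact_force'],st['grip_width'],st['wrist_torque'])
for b in blobs(s,(5,130,80),(18,255,255),10): print(cv2.contourArea(b),cv2.boundingRect(b))
s=cams.snapshot('top')
for n,lo,hi,z in (('tray',(0,180,60),(6,255,255),.026),):
  for b in blobs(s,lo,hi,2000):
    h=cv2.convexHull(b); a=cv2.approxPolyDP(h,6,True)[:,0]; print(a.tolist(), np.array([ray(s,x,z)[:2] for x in a]).round(3).tolist())
```

```text
9.35 [0.52318226 0.10802148 0.12408472] [[0.997, -0.071, 0.002], [-0.071, -0.997, 0.0], [0.002, -0.001, -1.0]] [-0.37712578  0.39497921 -5.0935671 ] 0.04879678752077333 [ 0.04797242 -0.09720161  0.0185545 ]
23.0 (508, 262, 4, 15)
323.5 (179, 222, 26, 20)
20.0 (430, 184, 10, 6)
[[337, 123], [404, 130], [398, 218], [329, 211]] [[0.662, -0.318], [0.645, -0.463], [0.456, -0.439], [0.473, -0.294]]
```

The torque shifted by 0.12 N m and the slug stayed put when levelled, so housing 1 is the faulty one. I'll carry it over to the tray.

>>> {"name": "play_rows", "arguments": {
  "deltas": [
    [[0.05, 0.4, 0], [0, 0, 0], 30],
    [[0.13, 0.8, 0], [0, 0, 0], 30],
    [[0.13, 0.9, 0], [0, 0, 0], 30],
    [[0.13, 0.9, 0], [0, 0, 0], 30],
    [[0.13, 0.9, 0], [0, 0, 0], 30],
    [[0.13, 0.9, 0], [0, 0, 0], 30],
    [[0.13, 0.9, 0], [0, 0, 0], 30],
    [[0.13, 0.9, 0], [0, 0, 0], 30]
  ]
}}

```text
t: 10.2
tcp_pos: [0.5375, -0.093, 0.1241]
eef_rot: [-0.0, 0.999, -0.036, 0.001]
contact_force: [0.6, 0.8, -4.5]
grip_width: 0.0488
finger_force: 96.3
```

>>> {"name": "play_rows", "arguments": {
  "deltas": [
    [[0.13, 0.9, 0], [0, 0, 0], 30],
    [[0.13, 0.9, 0], [0, 0, 0], 30],
    [[0.13, 0.9, 0], [0, 0, 0], 30],
    [[0.13, 0.9, 0], [0, 0, 0], 30],
    [[0.13, 0.9, 0], [0, 0, 0], 30],
    [[0.13, 0.9, 0], [0, 0, 0], 30],
    [[0.13, 0.9, 0], [0, 0, 0], 30],
    [[0.13, 0.9, 0], [0, 0, 0], 30]
  ]
}}

```text
t: 11.0
tcp_pos: [0.5529, -0.3106, 0.1241]
eef_rot: [0.0, 0.999, -0.036, 0.001]
contact_force: [-0.1, 0.2, -4.1]
grip_width: 0.0488
finger_force: 96.3
```

>>> {"name": "play_rows", "arguments": {
  "deltas": [
    [[0.13, 0.9, 0], [0, 0, 0], 30],
    [[0.13, 0.8, 0], [0, 0, 0], 30],
    [[0.12, 0.6, 0], [0, 0, 0], 30],
    [[0, 0, 0], [0, 0, 0.017], 30],
    [[0, 0, 0], [0, 0, 0], 30],
    [[0, 0, 0], [0, 0, 0], 30]
  ]
}}

```text
t: 11.6
tcp_pos: [0.5595, -0.3789, 0.1238]
eef_rot: [0.0, 0.998, -0.062, 0.0]
contact_force: [-0.5, 0.1, -4.8]
grip_width: 0.0491
finger_force: 96.3
```

Run:
```python
from m import *
s=cams.snapshot('wrist'); st=arm.state(); t=cams.snapshot('top')
print(st['t'],st['tcp_pos'],rot(st['eef_rot']).as_matrix().round(3).tolist(),st['contact_force'],st['grip_width'])
im=cv2.resize(np.hstack([s['frame'],t['frame']]),(800,300))
cv2.imwrite('pics/w6.png',cv2.cvtColor(im,cv2.COLOR_RGB2BGR))
```

```text
11.65 [ 0.55959161 -0.37868218  0.12381538] [[0.992, -0.124, 0.0], [-0.124, -0.992, -0.0], [0.0, 0.0, -1.0]] [-0.28592493  0.73734699 -4.80816331] 0.04884050871017814
```

View pics/w6.png

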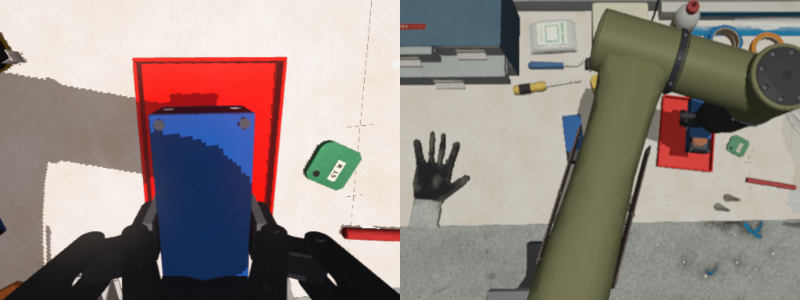

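The housing is centred over the tray, and the top view shows orange in its window. Lowering.

>>> {"name": "play_rows", "arguments": {
  "deltas": [
    [[0, 0, 0.4], [0, 0, 0], 30],
    [[0, 0, 0.7], [0, 0, 0], 30],
    [[0, 0, 0.7], [0, 0, 0], 30],
    [[0, 0, 0.7], [0, 0, 0], 30],
    [[0, 0, 0.6], [0, 0, 0], 30],
    [[0, 0, 0.4], [0, 0, 0], 30],
    [[0, 0, 0.2], [0, 0, 0], 30],
    [[0, 0, 0.1], [0, 0, 0], 30]
  ]
}}

```text
t: 12.5
tcp_pos: [0.5597, -0.3789, 0.009]
eef_rot: [0.0, 0.998, -0.063, -0.0]
contact_force: [0.2, -0.0, -4.1]
grip_width: 0.0488
finger_force: 96.3
```

>>> {"name": "play_rows", "arguments": {
  "deltas": [
    [[0, 0, 0.05], [0, 0, 0], 30],
    [[0, 0, 0.05], [0, 0, 0], 30],
    [[0, 0, 0], [0, 0, 0], 30]
  ]
}}

```text
t: 12.8
tcp_pos: [0.56, -0.3791, 0.007]
eef_rot: [0.0, 0.998, -0.063, 0.0]
contact_force: [0.3, 0.1, -4.2]
grip_width: 0.0487
finger_force: 96.3
```

>>> {"name": "play_rows", "arguments": {
  "deltas": [
    [[0, 0, 0.05], [0, 0, 0], 30],
    [[0, 0, 0.05], [0, 0, 0], 30],
    [[0, 0, 0], [0, 0, 0], 30]
  ]
}}

```text
t: 13.1
tcp_pos: [0.5602, -0.3793, 0.006]
eef_rot: [0.001, 0.998, -0.063, 0.001]
contact_force: [-4.4, 3.0, 5.7]
grip_width: 0.0485
finger_force: 97.2
```

It's resting on the tray floor. Release, check the force, then rise.

>>> {"name": "play_rows", "arguments": {
  "deltas": [
    [[0, 0, 0], [0, 0, 0], 70],
    [[0, 0, 0], [0, 0, 0], 70],
    [[0, 0, 0], [0, 0, 0], 70],
    [[0, 0, 0], [0, 0, 0], 70],
    [[0, 0, 0], [0, 0, 0], 70]
  ]
}}

```text
t: 13.6
tcp_pos: [0.5597, -0.3791, 0.0034]
eef_rot: [0.0, 0.998, -0.063, 0.0]
contact_force: [-0.6, 0.3, 0.1]
grip_width: 0.0699
finger_force: 0.0
```

>>> {"name": "play_rows", "arguments": {
  "deltas": [
    [[0, 0, -0.2], [0, 0, 0], 70],
    [[0, 0, -0.6], [0, 0, 0], 70],
    [[0, 0, -0.9], [0, 0, 0], 70],
    [[0, 0, -0.9], [0, 0, 0], 70],
    [[0, 0, -0.9], [0, 0, 0], 70],
    [[0, 0, -0.9], [0, 0, 0], 70],
    [[0, 0, -0.9], [0, 0, 0], 70],
    [[0, 0, 0], [0, 0, 0], 70]
  ]
}}

```text
t: 14.4
tcp_pos: [0.5612, -0.3803, 0.1687]
eef_rot: [0.002, 0.998, -0.063, 0.004]
contact_force: [-0.2, 0.2, 0.9]
grip_width: 0.07
finger_force: 0.0
```

Run:
```python
from m import *
s=cams.snapshot('wrist'); st=arm.state(); t=cams.snapshot('scene')
print(st['t'],st['tcp_pos'],st['contact_force'],st['grip_width'])
im=cv2.resize(np.hstack([s['frame'],t['frame']]),(800,300))
cv2.imwrite('pics/w7.png',cv2.cvtColor(im,cv2.COLOR_RGB2BGR))
```

```text
14.45 [ 0.56069966 -0.37959031  0.16591531] [-0.72069613 -0.02816519  0.37071729] 0.06983197357358212
```

View pics/w7.png

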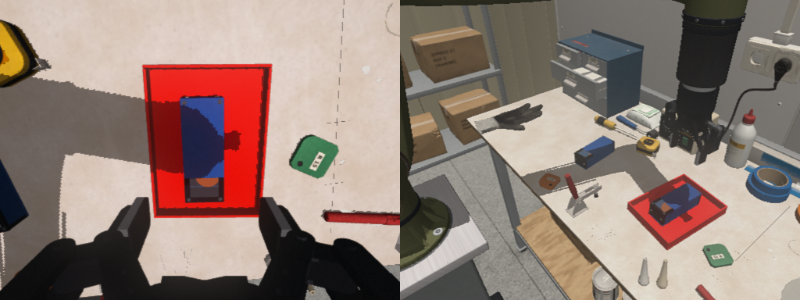

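The faulty housing lies flat in the tray, centred at (203,150), window up with orange showing. The sound one lies untouched on the bench, and the gripper is clear of everything.

```bash
python3 -c "
from plant import arm
print(arm.hand_in())"
```

```text
the job is handed in; nothing more can be done
None
```

The left-hand housing (nearest the arm at the start) was the faulty one: tilted window-end down, its window filled with orange and the weight shifted by 0.12 N m. It now lies flat in the reject tray, window up; the other, sound by elimination, was left untouched flat on the bench, window up, and I handed the job in at about 14.5 s.

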